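# Find the empty compartment and open its lid

## Task

The grey stock box on the bench has four identical tilting lids in its top; three compartments are packed full, so their lids sit firm, and one is empty. Press lightly near the edge of each lid in turn until you find the one that rocks, then push that lid all the way open so that it stands upright on its pivot and stays there for refilling. Do not force a firm lid, pick nothing up, and leave the clip, the pack, the knife and the scale where they are.

Things in the scene. Friction and masses are not known exactly. Their poses are not given: they have to be found in the camera images.
- stock_box: Grey metal stock box, fixed: 144 (own x, front to back) x 432 (own y) x 80 mm high. Origin on the bench below the middle of the row of lids; z up, x to the back, away from the robot; turned up to 12 degrees. Lids centred at x 0, y -135 (lid1), -45 (lid2), 45, 135 mm (lid4). Rim flush with shut lids at 80 mm: 20 mm wide front and back, 6 mm between lids, 57 mm deck at the +y end. Inside floor at 8 to 12 mm.
- lid1 (a joint): Tilt of lid1, rad: 0 shut, flush; positive = front edge (robot side) down, back edge up; stops at +-1.4, nearly upright. Pivots on its middle line (box's y), 2.5 mm below its top; balanced, pivot friction 0.05 N m keeps it where it is left, half tilted too. Three of the lids lie 1 mm above packed stock: their edge gives 1 mm freely, then springs back at 6 N/mm. One, different each time, tips at about 1.5 N near its edge.
- lid1_mid (a point): Middle of the top face of lid1: a flat aluminium plate 100 (box's x) x 80 (y) x 5 mm in an opening 104 x 84 mm; all four look alike. Axes as the box's when shut; they tilt with the lid. Pressing here, on the pivot line, tells nothing: press near the front or back edge.
- lid2 (a joint): Tilt of lid2, rad: 0 shut, flush; positive = front edge (robot side) down, back edge up; stops at +-1.4, nearly upright. Pivots on its middle line (box's y), 2.5 mm below its top; balanced, pivot friction 0.05 N m keeps it where it is left, half tilted too. Three of the lids lie 1 mm above packed stock: their edge gives 1 mm freely, then springs back at 6 N/mm. One, different each time, tips at about 1.5 N near its edge.
- lid2_mid (a point): Middle of the top face of lid2: a flat aluminium plate 100 (box's x) x 80 (y) x 5 mm in an opening 104 x 84 mm; all four look alike. Axes as the box's when shut; they tilt with the lid. Pressing here, on the pivot line, tells nothing: press near the front or back edge.
- lid3 (a joint): Tilt of lid3, rad: 0 shut, flush; positive = front edge (robot side) down, back edge up; stops at +-1.4, nearly upright. Pivots on its middle line (box's y), 2.5 mm below its top; balanced, pivot friction 0.05 N m keeps it where it is left, half tilted too. Three of the lids lie 1 mm above packed stock: their edge gives 1 mm freely, then springs back at 6 N/mm. One, different each time, tips at about 1.5 N near its edge.
- lid3_mid (a point): Middle of the top face of lid3: a flat aluminium plate 100 (box's x) x 80 (y) x 5 mm in an opening 104 x 84 mm; all four look alike. Axes as the box's when shut; they tilt with the lid. Pressing here, on the pivot line, tells nothing: press near the front or back edge.
- lid4 (a joint): Tilt of lid4, rad: 0 shut, flush; positive = front edge (robot side) down, back edge up; stops at +-1.4, nearly upright. Pivots on its middle line (box's y), 2.5 mm below its top; balanced, pivot friction 0.05 N m keeps it where it is left, half tilted too. Three of the lids lie 1 mm above packed stock: their edge gives 1 mm freely, then springs back at 6 N/mm. One, different each time, tips at about 1.5 N near its edge.
- lid4_mid (a point): Middle of the top face of lid4: a flat aluminium plate 100 (box's x) x 80 (y) x 5 mm in an opening 104 x 84 mm; all four look alike. Axes as the box's when shut; they tilt with the lid. Pressing here, on the pivot line, tells nothing: press near the front or back edge.
- clip: Bystander: one orange plastic clip strip, 56 x 22 x 14 mm, lying loose on the box's deck at its +y end; origin under its middle.
- pack: Bystander: a pack of orange mouldings, 70 x 84 x 56 mm high, loose on the bench behind the box; origin under its middle.
- trimmer: Bystander: a flat metal trimming knife, handle 18 x 105 x 10 mm with a short blade beyond its own +y end, loose on the bench in front of the box; origin under the handle's middle.
- scale: Bystander: a white bench scale, 190 x 220 x 53 mm high, standing on the bench to the robot's right; origin under its middle.

How it is judged:
By the outcome, as a careful person would: the job done as asked, in the order asked, and still so for the second after the job is handed in, with the robot touching nothing.
It also fails if it takes over 58 s, if anything falls off the work surface, if the arm or the gripper's body presses on something with over 40 N, if the wrist force passes 120 N, or if a joint passes its speed limit or range.

## Robot

A 6-joint arm with a two-finger parallel gripper is mounted at the origin on the work surface. World frame = base frame: x ahead of the robot, y to its left, z up, the work surface at z = 0. Lengths are in m, angles in rad, forces in N, time in s.
With the tool pointing down it reaches from about 0.375 to 0.9 m from the base axis. Payload 3.1 kg.
Tool frame: the origin (TCP) lies on the centre line of the jaws, within the pads' length; the fingertips stand 17 mm ahead of it and the grasp point (between the pads) lies 2 mm behind it; y points along the fingers, z is the direction in which the jaws open and shut, and the axes are right-handed (so a half turn about y gives the same grasp; the last joint's range is limited). The gripper opens to 85 mm and grips with 20 to 120 N. Pads are 22 mm wide; open, the fingers measure 114 mm over their backs; the gripper's body (76 mm by 85 mm) begins 54 mm behind the grasp point. The pads swing forward as they close: fully open they stand 13 mm farther back than shut.
Start: joints at [-1.466, 0.527, 1.433, -0, 1.181, -0.178], TCP at [0.174, -0.6, 0.248] pointing down, gripper open.
Joint ranges: [-3.08, 3.08], [-0.75, 2.2], [0.22, 2.44], [-1.43, 4.57], [0, 2.65], [-2.85, 2.85]. Speed limits (rad/s): [2.79, 2.79, 3.14, 3.14, 3.14, 3.14].

## Interface

Orientations are given as a unit quaternion [x, y, z, w].
In Python, from station import manip gives the robot as it stands.
- The arm moves only by the shell command python3 -m handwheel 'ROWS' [FORCE]. ROWS is JSON, one flat list of numbers, 7 for each row, row after row: the shift along the tool's x, y, z in cm, then the turn, a rotation vector about the tool's x, y, z in rad, then the finger opening in cm, from 0 to 8.54. A call has 1 to 10 rows; each row is the pose to reach, as a shift and turn from the pose commanded when the call began, along the tool's axes at that moment; what a row does not reach only later rows make up. A row lasts 1/12 s, in which the tool goes at most 41.7 mm and 7.16 degrees, less where a joint would pass 70% of its speed; a pose out of reach is approached as far as the arm can. A call with a gripper value outside its range is refused whole. The fingers move at their own pace and stop on an object; FORCE is the grip in N (left out, the last holds). Time passes only in rows, so rows that repeat a pose let the fingers close. It gives the time, the measured TCP pose, the force and the opening at its end, in the units of the state.
- manip.sense(): the state, without advancing time (a new reading comes with each control period).
- manip.snapshot(name): name is "side" or "top"; returns a dict with "frame" (384x512x3 uint8, red, green, blue), "depth" (384x512 float32, m along the optical axis (not along the pixel's ray), 0 where there is no reading), "camera_matrix" (3x3 intrinsics, pixels), "rvec" (rotation vector, rad) and "tvec" (3), from world to camera coordinates, as OpenCV has them. Camera axes: x right, y down, z forward; pixel columns grow to the right and rows downward; lengths in m; the calibration is good to about 2 mm. A picture is of the moment at which its call begins.
- manip.sign_off(): hands the job in, once; it reports no verdict.
The state is a dict: "t": time; "q": joint angles; "qd": joint speeds; "tau": joint torques, N m; "tcp_pos": TCP position; "tool_rot": TCP orientation; "force": force on the tool from outside, world axes, zero at the start; "ft_torque": the same for the moment, N m; "finger_gap": opening from 0.0 (shut) to 1.0 (fully open).
Only numpy, scipy, OpenCV 4.12 (cv2) and the standard library are available. Lean on these libraries where they do the work, as an engineer would, in place of code of your own. Each camera call takes 0.05 s, during which the arm holds its last target.

## Working session

There is one attempt and no reset: what is moved stays moved. The work goes in short steps, Python scripts to look and compute and a shell command to move; the robot and the scene stay as the last step left them, time stands still between calls to the robot, and variables do not carry over. Pictures are saved under pics/ and viewed, and the job is handed in when it is done.

```bash
ls; mkdir -p pics; python3 - <<'E'
from station import manip
import cv2, numpy as np
print(manip.sense())
for n in("side","top"):
    s=manip.snapshot(n); cv2.imwrite(f"pics/{n}0.png",s["frame"][:,:,::-1]); np.savez(f"{n}0.npz",**s)
    print(s["camera_matrix"],s["rvec"],s["tvec"])
E
```

```text
pics
{'t': 0.0, 'q': array([-1.46651920e+00,  5.28485054e-01,  1.43389682e+00, -1.75741656e-07,
        1.18141014e+00, -1.78493691e-01]), 'qd': array([-6.17387411e-05, -1.83072388e-03,  5.32507030e-04,  6.92637639e-04,
        4.98668689e-04, -1.95319032e-03]), 'tau': array([-1.81052306e-03, -4.42357779e+01, -1.78023702e+01, -2.29249581e-04,
        8.24261428e-03,  1.01091572e-05]), 'tcp_pos': array([ 0.17434603, -0.59948204,  0.24732373]), 'tool_rot': array([-0.09961301,  0.7008277 , -0.69927359,  0.09967059]), 'force': array([ 0.20212659, -0.7344665 , -0.33265617]), 'ft_torque': array([0.02442391, 0.03884187, 0.03386597]), 'finger_gap': 1.000552967932348}
[[353.29880945   0.         250.46592378]
 [  0.         353.29880945 189.31842935]
 [  0.           0.           1.        ]] [ 0.23661009 -2.78207006  1.3273364 ] [0.53268105 0.19771855 0.94598433]
[[495.38371383   0.         255.46191229]
 [  0.         495.38371383 190.13133416]
 [  0.           0.           1.        ]] [ 2.0815698  -2.13076814  0.22283466] [-0.10425795  0.5617893   1.45145327]
```

View pics/top0.png

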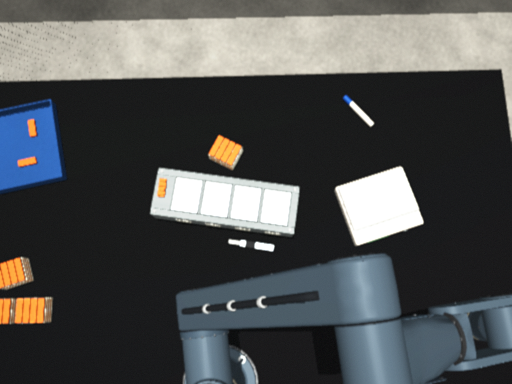

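View pics/side0.png

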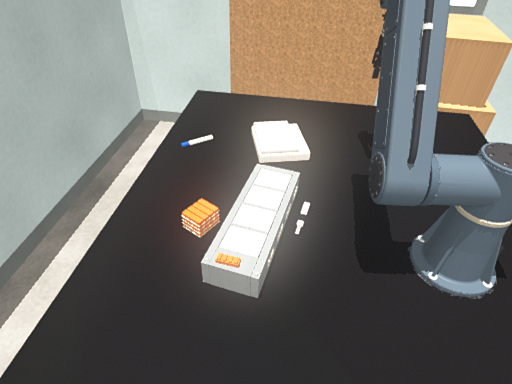

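The top view shows the box with four white lids at pixels (185,194), (215,199), (245,203) and (276,207). The clip is on the deck at (162,188), which is the +y end, so lid1 is rightmost. The pack is at (226,151), the knife at (252,244) and the scale at (380,205). In the side view the lids recede from (243,240) to (272,178). Next I'll get the box pose.

```bash
cat > h.py <<'E'
import numpy as np, cv2
from scipy.spatial.transform import Rotation as R
def cloud(s):
    K=s["camera_matrix"];d=s["depth"];v,u=np.mgrid[:d.shape[0],:d.shape[1]]
    p=np.stack([(u-K[0,2])/K[0,0]*d,(v-K[1,2])/K[1,1]*d,d],-1)
    Rm=R.from_rotvec(np.ravel(s["rvec"])).as_matrix()
    w=(p-np.ravel(s["tvec"]))@Rm
    w[d==0]=np.nan
    return w
def proj(s,P):
    return cv2.projectPoints(np.array(P,float).reshape(-1,3),s["rvec"],s["tvec"],s["camera_matrix"],None)[0].reshape(-1,2)
E
python3 - <<'E'
from h import *
for n in("top","side"):
    s=dict(np.load(n+"0.npz")); w=cloud(s); f=s["frame"]
    if n=="top": pts=dict(l4=(185,194),l3=(215,199),l2=(245,203),l1=(276,207),clip=(162,188),pack=(226,151),knife=(262,246),scale=(378,205))
    else: pts=dict(l4=(243,240),l1=(272,178))
    for k,(u,v) in pts.items(): print(n,k,w[v,u].round(4))
    m=(abs(w[...,2]-0.08)<0.008)&(w[...,0]>.35)&(w[...,0]<.85)&(abs(w[...,1])<.5)
    c,lab,st,ce=cv2.connectedComponentsWithStats(m.astype(np.uint8))
    i=1+np.argmax(st[1:,4]); P=w[lab==i]
    r=cv2.minAreaRect((P[:,:2]*1000).astype(np.float32)); print(st[i],r,np.median(P[:,2]))
    # white lids
    if n=="top":
        g=f.min(-1); b=((g>235)&(lab==i)).astype(np.uint8)
        b=cv2.erode(b,np.ones((3,3),np.uint8))
        c2,l2,s2,e2=cv2.connectedComponentsWithStats(b)
        for j in range(1,c2):
            if s2[j,4]>100: print("lid",e2[j],s2[j],np.nanmean(w[l2==j],0).round(4))
E
```

```text
top l4 [0.5481 0.0948 0.0799]
top l3 [0.5311 0.0048 0.0772]
top l2 [ 0.5161 -0.0852  0.0803]
top l1 [ 0.5014 -0.1775  0.0825]
top clip [0.5664 0.1628 0.0883]
top pack [ 0.6851 -0.0288  0.0623]
top knife [ 0.3936 -0.1334  0.0108]
top scale [ 0.5054 -0.4887  0.0538]
[ 150  168  150   67 6387] ((526.1318359375, -24.128005981445312), (432.9583740234375, 145.7079315185547), 80.62147521972656) 0.08081591330314544
lid [186.02527646 195.14691943] [172 178  29  34 633] [0.5444 0.0916 0.0807]
lid [215.68455285 199.04390244] [202 182  29  34 615] [0.5303 0.0025 0.081 ]
lid [245.29510703 202.94036697] [232 187  28  33 654] [ 0.5163 -0.0861  0.0809]
lid [275.45779221 207.4512987 ] [262 190  28  34 616] [ 0.5005 -0.1759  0.0807]
side l4 [0.5456 0.0913 0.0826]
side l1 [ 0.5032 -0.181   0.0799]
[ 201  164   99  117 5763] ((526.353759765625, -25.096267700195312), (435.77490234375, 144.39637756347656), 80.6131591796875) 0.08051983680588108
```

```bash
cat >> h.py <<'E'
yaw=np.deg2rad(-9.38); O=np.array([.523,-.042,0.]); B=R.from_euler('z',yaw)
def b2w(x,y,z): return O+B.apply([x,y,z])
def plan(st,tip_b,zsign=1,pitch=0.,ext=.017,Rcur=None):
    """tip target in box coords; tool y down, z along +-box y; pitch>0 leans body to robot"""
    Rc=R.from_quat(st["tool_rot"]) if Rcur is None else Rcur
    ty=np.array([np.sin(pitch),0,-np.cos(pitch)]); tz=np.array([0,zsign,0.]); tx=np.cross(ty,tz)
    Rt=B*R.from_matrix(np.stack([tx,ty,tz],1))
    p=b2w(*tip_b)-ext*Rt.as_matrix()[:,1]
    sh=Rc.inv().apply(p-st["tcp_pos"])*100
    return sh.round(2),(Rc.inv()*Rt).as_rotvec().round(4),p.round(4)
E
python3 - <<'E'
from h import *; from station import manip
s=manip.sense(); print(R.from_quat(s["tool_rot"]).as_matrix().round(3))
for z in(1,-1): print(plan(s,(-.037,-.135,.125),z))
print(plan(s,(-.037,-.135,.20),1))
E
```

```text
[[-0.96  -0.     0.279]
 [-0.279  0.002 -0.96 ]
 [-0.    -1.    -0.002]]
(array([-39.86,  10.62, -33.21]), array([ 1.0000e-04, -2.6951e+00, -2.8000e-03]), array([ 0.4645, -0.1692,  0.142 ]))
(array([-39.86,  10.62, -33.21]), array([2.000e-03, 4.465e-01, 1.000e-04]), array([ 0.4645, -0.1692,  0.142 ]))
(array([-39.87,   3.12, -33.22]), array([ 1.0000e-04, -2.6951e+00, -2.8000e-03]), array([ 0.4645, -0.1692,  0.217 ]))
```

```bash
python3 -m handwheel '[-39.8,4,-33.2,0.002,0.4465,0,0,-39.8,4,-33.2,0.002,0.4465,0,0,-39.8,4,-33.2,0.002,0.4465,0,0,-39.8,4,-33.2,0.002,0.4465,0,0,-39.8,4,-33.2,0.002,0.4465,0,0,-39.8,4,-33.2,0.002,0.4465,0,0,-39.8,4,-33.2,0.002,0.4465,0,0,-39.8,4,-33.2,0.002,0.4465,0,0,-39.8,4,-33.2,0.002,0.4465,0,0,-39.8,4,-33.2,0.002,0.4465,0,0]' 20
python3 - <<'E'
from h import *; from station import manip
s=manip.sense(); print(s["q"].round(2),s["force"].round(2))
print(plan(s,(-.037,-.135,.10),-1))
E
```

```text
t: 0.93
tcp_pos: [0.4071, -0.2537, 0.216]
tool_rot: [-0.058, -0.704, 0.705, 0.058]
force: [-0.1, -0.2, 1.0]
finger_gap: 0.0
[-0.79  0.38  1.82 -0.    0.93  0.95] [-0.15 -0.17  1.03]
(array([-4.28,  9.88, -9.29]), array([-0.0016, -0.0004, -0.0001]), array([ 0.4645, -0.1692,  0.117 ]))
```

```bash
python3 -m handwheel '[-4.3,4,-9.3,0,0,0,0,-4.3,8.5,-9.3,0,0,0,0,-4.3,8.5,-9.3,0,0,0,0,-4.3,8.5,-9.3,0,0,0,0,-4.3,8.5,-9.3,0,0,0,0,-4.3,8.5,-9.3,0,0,0,0,-4.3,8.5,-9.3,0,0,0,0,-4.3,8.5,-9.3,0,0,0,0]'
python3 - <<'E'
from h import *; from station import manip
s=manip.sense(); print(s["tcp_pos"],s["force"].round(2))
print(plan(s,(-.037,-.135,.08),-1))
t=manip.snapshot("side"); cv2.imwrite("pics/side1.png",t["frame"][:,:,::-1])
t2=manip.snapshot("top");f=t2["frame"].copy()[:,:,::-1]
im=np.hstack([cv2.resize(t["frame"][130:290,180:320,::-1],None,fx=3,fy=3),cv2.resize(f[150:250,140:310],(0,0),fx=2,fy=2).copy()[:200] if 0 else np.zeros((480,1,3),np.uint8)])
cv2.imwrite("pics/a1.png",im); cv2.imwrite("pics/top1.png",f)
E
```

```text
t: 1.6
tcp_pos: [0.4644, -0.1728, 0.1324]
tool_rot: [-0.059, -0.703, 0.706, 0.057]
force: [-0.3, -0.7, 1.1]
finger_gap: -0.0
[ 0.46444579 -0.17280827  0.13243819] [-0.28 -0.66  1.12]
(array([ 0.07,  3.54, -0.37]), array([-0.0033, -0.0019, -0.0031]), array([ 0.4645, -0.1692,  0.097 ]))
```

View pics/a1.png

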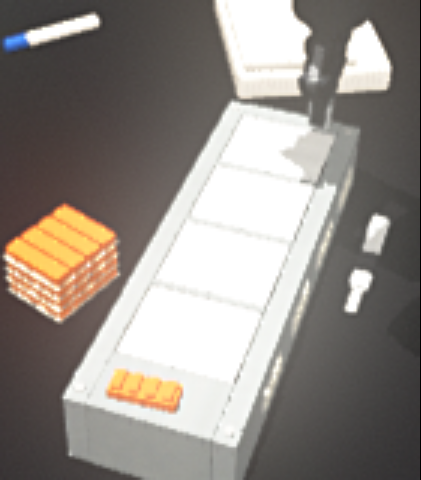

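The closed fingers are above lid1's front part, at about (318,120) in the crop. I'll descend and then probe in small steps.

```bash
python3 -m handwheel '[0,1.5,-0.2,0,0,0,0,0,2.7,-0.2,0,0,0,0,0,2.7,-0.2,0,0,0,0,0,2.7,-0.2,0,0,0,0,0,2.7,-0.2,0,0,0,0]'
python3 - <<'E'
from h import *; from station import manip
s=manip.sense(); print(s["tcp_pos"],s["force"].round(2),s["qd"].round(3))
print(plan(s,(-.037,-.135,.08),-1))
E
```

```text
t: 2.12
tcp_pos: [0.4647, -0.1698, 0.1049]
tool_rot: [-0.059, -0.704, 0.706, 0.058]
force: [0.8, 0.8, -0.1]
finger_gap: -0.002
[ 0.4646997  -0.16980003  0.10485097] [ 0.84  0.79 -0.06] [ 0.003 -0.004 -0.004  0.    -0.002 -0.001]
(array([ 0.03,  0.78, -0.06]), array([-0.0025, -0.0008, -0.0017]), array([ 0.4645, -0.1692,  0.097 ]))
```

```bash
python3 -m handwheel '[0,0.3,0,0,0,0,0,0,0.6,0,0,0,0,0,0,0.6,0,0,0,0,0]'; python3 -m handwheel '[0,0.1,0,0,0,0,0,0,0.1,0,0,0,0,0]';python3 -m handwheel '[0,0.1,0,0,0,0,0,0,0.1,0,0,0,0,0]';
```

```text
t: 2.37
tcp_pos: [0.4644, -0.1691, 0.098]
tool_rot: [-0.058, -0.704, 0.705, 0.058]
force: [0.0, 0.1, 0.1]
finger_gap: 0.001
t: 2.53
tcp_pos: [0.4645, -0.1691, 0.0971]
tool_rot: [-0.058, -0.704, 0.705, 0.058]
force: [-0.3, -0.7, -0.3]
finger_gap: -0.0
t: 2.7
tcp_pos: [0.4645, -0.1691, 0.0962]
tool_rot: [-0.058, -0.704, 0.705, 0.058]
force: [-0.8, 1.1, 2.0]
finger_gap: 0.002
```

```bash
python3 -m handwheel '[0,0.1,0,0,0,0,0,0,0.1,0,0,0,0,0]'
```

```text
t: 2.87
tcp_pos: [0.4645, -0.1691, 0.0956]
tool_rot: [-0.058, -0.704, 0.705, 0.058]
force: [-0.2, 0.4, 5.8]
finger_gap: 0.002
```

```bash
python3 -m handwheel '[0,0.05,0,0,0,0,0,0,0.05,0,0,0,0,0]'
python3 - <<'E'
from h import *; from station import manip
s=manip.sense(); print(s["tcp_pos"],s["force"].round(2),s["qd"].round(3))
t=manip.snapshot("side");cv2.imwrite("pics/a2.png",cv2.resize(t["frame"][140:240,220:320,::-1],None,fx=5,fy=5))
s=manip.sense(); print(s["tcp_pos"],s["force"].round(2))
E
```

```text
t: 3.03
tcp_pos: [0.4645, -0.1691, 0.0954]
tool_rot: [-0.058, -0.704, 0.706, 0.057]
force: [-1.3, 1.6, 8.7]
finger_gap: -0.003
[ 0.46445887 -0.16909582  0.09542528] [-1.26  1.59  8.69] [-0.001  0.     0.001  0.001 -0.001 -0.   ]
[ 0.46445131 -0.16910267  0.09544309] [-1.67  0.1   8.91]
```

View pics/a2.png

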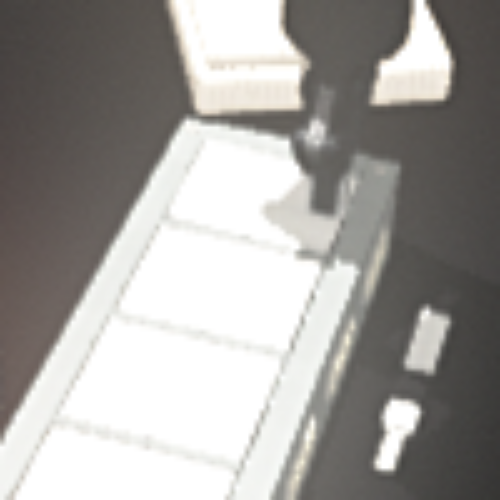

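Lid1 is firm: the force rose to 9 N within about 1 mm of contact. The tip stands inside the lid edge, at about (325,205) in the crop. Moving to lid2.

```bash
python3 -m handwheel '[0,-1.5,0,0,0,0,0,0,-1.5,0,0,0,0,0,-0.2,-1.5,-4,0,0,0,0,-0.2,-1.5,-8,0,0,0,0,-0.2,-1.5,-9,0,0,0,0,-0.2,-1.5,-9,0,0,0,0,-0.2,-1.0,-9,0,0,0,0,-0.2,-0.6,-9,0,0,0,0,-0.2,-0.6,-9,0,0,0,0]'
python3 - <<'E'
from h import *; from station import manip
s=manip.sense(); print(s["tcp_pos"],s["force"].round(2))
print(plan(s,(-.035,-.045,.08),-1))
E
```

```text
t: 3.83
tcp_pos: [0.4808, -0.0817, 0.0994]
tool_rot: [-0.058, -0.704, 0.705, 0.059]
force: [0.2, -0.1, 0.6]
finger_gap: -0.001
[ 0.48075642 -0.08165044  0.09938754] [ 0.23 -0.1   0.63]
(array([-0.02,  0.24, -0.1 ]), array([-0.0019, -0.0014,  0.0008]), array([ 0.4811, -0.0807,  0.097 ]))
```

```bash
python3 -m handwheel '[0,0.2,0,0,0,0,0,0,0.2,0,0,0,0,0]'; python3 -m handwheel '[0,0.1,0,0,0,0,0,0,0.1,0,0,0,0,0]';
```

```text
t: 4.0
tcp_pos: [0.4809, -0.0815, 0.0979]
tool_rot: [-0.058, -0.704, 0.705, 0.059]
force: [0.2, -0.2, -0.4]
finger_gap: 0.004
t: 4.17
tcp_pos: [0.481, -0.0811, 0.0973]
tool_rot: [-0.058, -0.704, 0.705, 0.058]
force: [0.3, 0.8, 0.4]
finger_gap: -0.003
```

```bash
python3 -m handwheel '[0,0.1,0,0,0,0,0,0,0.1,0,0,0,0,0]'
```

```text
t: 4.33
tcp_pos: [0.4811, -0.0809, 0.0965]
tool_rot: [-0.058, -0.704, 0.706, 0.058]
force: [0.7, -0.2, 0.0]
finger_gap: -0.003
```

```bash
python3 -m handwheel '[0,0.1,0,0,0,0,0,0,0.1,0,0,0,0,0]'
```

```text
t: 4.5
tcp_pos: [0.4811, -0.0808, 0.0959]
tool_rot: [-0.058, -0.704, 0.706, 0.057]
force: [-1.0, -1.4, 7.4]
finger_gap: -0.002
```

```bash
python3 -m handwheel '[0,0.1,0,0,0,0,0,0,0.1,0,0,0,0,0]'
```

```text
t: 4.67
tcp_pos: [0.4811, -0.0808, 0.0955]
tool_rot: [-0.058, -0.704, 0.706, 0.057]
force: [-2.4, -0.4, 10.1]
finger_gap: 0.001
```

Lid2 is firm too, at 10 N. Next is lid3.

```bash
python3 -m handwheel '[0,-1.5,0,0,0,0,0,0,-1.5,0,0,0,0,0,0,-1.5,-4,0,0,0,0,0,-1.5,-8,0,0,0,0,0,-1.5,-9,0,0,0,0,0,-1.5,-9,0,0,0,0,0,-1.0,-9,0,0,0,0,0,-0.5,-9,0,0,0,0,0,-0.4,-9,0,0,0,0,0,-0.4,-9,0,0,0,0]'
python3 -m handwheel '[0,0.1,0,0,0,0,0,0,0.1,0,0,0,0,0]'
python3 - <<'E'
from h import *; from station import manip
s=manip.sense(); print(s["tcp_pos"],s["force"].round(2))
print(plan(s,(-.035,.045,.08),-1))
E
```

```text
t: 5.5
tcp_pos: [0.4953, 0.0071, 0.0975]
tool_rot: [-0.058, -0.704, 0.705, 0.059]
force: [-1.1, 0.7, 0.5]
finger_gap: 0.003
t: 5.67
tcp_pos: [0.4957, 0.0074, 0.0971]
tool_rot: [-0.058, -0.704, 0.705, 0.058]
force: [0.0, 0.3, -0.6]
finger_gap: 0.005
[0.4957184  0.00740274 0.09706898] [ 0.02  0.29 -0.6 ]
(array([ 0.  ,  0.01, -0.07]), array([-0.002 , -0.0012, -0.0003]), array([0.4958, 0.0081, 0.097 ]))
```

```bash
python3 -m handwheel '[0,0.1,0,0,0,0,0,0,0.1,0,0,0,0,0]'
```

```text
t: 5.83
tcp_pos: [0.4958, 0.0077, 0.0964]
tool_rot: [-0.058, -0.704, 0.706, 0.058]
force: [-0.5, -0.3, 1.1]
finger_gap: -0.0
```

```bash
python3 -m handwheel '[0,0.1,0,0,0,0,0,0,0.1,0,0,0,0,0]'
```

```text
t: 6.0
tcp_pos: [0.4959, 0.0078, 0.0958]
tool_rot: [-0.058, -0.704, 0.706, 0.057]
force: [-1.8, -2.3, 7.1]
finger_gap: -0.003
```

Lid3 is firm at 7 N. Next is lid4.

```bash
python3 -m handwheel '[0,-1.5,0,0,0,0,0,0,-1.5,0,0,0,0,0,0,-1.5,-4,0,0,0,0,0,-1.5,-8,0,0,0,0,0,-1.5,-9,0,0,0,0,0,-1.5,-9,0,0,0,0,0,-1.0,-9,0,0,0,0,0,-0.5,-9,0,0,0,0,0,-0.3,-9,0,0,0,0,0,-0.3,-9,0,0,0,0]'
python3 -m handwheel '[0,0.1,0,0,0,0,0,0,0.1,0,0,0,0,0]'
python3 - <<'E'
from h import *; from station import manip
s=manip.sense(); print(s["tcp_pos"],s["force"].round(2))
print(plan(s,(-.035,.135,.08),-1))
E
```

```text
t: 6.83
tcp_pos: [0.5098, 0.0959, 0.0971]
tool_rot: [-0.058, -0.704, 0.705, 0.059]
force: [0.2, 0.0, 0.6]
finger_gap: -0.0
t: 7.0
tcp_pos: [0.5103, 0.0962, 0.0969]
tool_rot: [-0.058, -0.704, 0.705, 0.058]
force: [-0.4, -0.2, -0.7]
finger_gap: -0.001
[0.51031261 0.09622963 0.09685739] [-0.37 -0.18 -0.7 ]
(array([-0.  , -0.01, -0.07]), array([-0.0021, -0.0012,  0.    ]), array([0.5105, 0.0969, 0.097 ]))
```

```bash
python3 -m handwheel '[0,0.1,0,0,0,0,0,0,0.1,0,0,0,0,0]'
```

```text
t: 7.17
tcp_pos: [0.5105, 0.0966, 0.0961]
tool_rot: [-0.058, -0.704, 0.705, 0.058]
force: [1.0, -0.3, -0.1]
finger_gap: -0.001
```

```bash
python3 -m handwheel '[0,0.1,0,0,0,0,0,0,0.1,0,0,0,0,0]'
```

```text
t: 7.33
tcp_pos: [0.5105, 0.0968, 0.0951]
tool_rot: [-0.058, -0.704, 0.706, 0.058]
force: [0.1, -1.8, 0.6]
finger_gap: 0.003
```

```bash
python3 -m handwheel '[0,0.1,0,0,0,0,0,0,0.1,0,0,0,0,0]'
```

```text
t: 7.5
tcp_pos: [0.5105, 0.0969, 0.0941]
tool_rot: [-0.058, -0.704, 0.705, 0.058]
force: [-0.7, -0.8, 2.1]
finger_gap: 0.001
```

```bash
python3 -m handwheel '[0,0.1,0,0,0,0,0,0,0.1,0,0,0,0,0]'
```

```text
t: 7.67
tcp_pos: [0.5106, 0.0969, 0.093]
tool_rot: [-0.058, -0.704, 0.705, 0.058]
force: [1.0, -0.5, 1.6]
finger_gap: 0.002
```

```bash
python3 -m handwheel '[0,0.1,0,0,0,0,0,0,0.1,0,0,0,0,0]'; python3 - <<'E'
from h import *; from station import manip
t=manip.snapshot("side");cv2.imwrite("pics/a3.png",cv2.resize(t["frame"][180:300,190:310,::-1],None,fx=5,fy=5))
E
```

```text
t: 7.83
tcp_pos: [0.5106, 0.097, 0.092]
tool_rot: [-0.058, -0.704, 0.705, 0.058]
force: [0.3, -0.7, 1.1]
finger_gap: -0.004
```

View pics/a3.png

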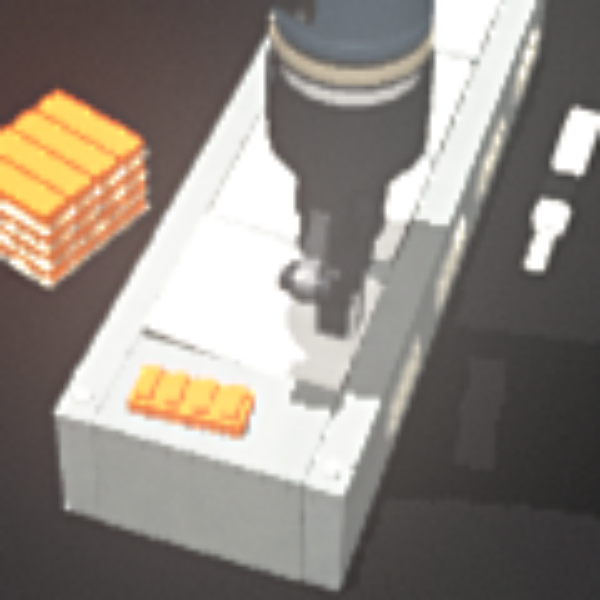

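Lid4 is the one that rocks: it moved 4 mm down at about 1.5 N, and its far edge has lifted at (190,345). I'll lift off and pitch the tool about 25° so the gripper body clears the lid when it's upright, then push it open.

```bash
python3 - <<'E'
from h import *; from station import manip
s=manip.sense(); p=.44
for tb in [(-.033,.135,.105),(-.033,.135,.055),(-.017,.135,.052)]: print(plan(s,tb,-1,p))
E
```

```text
(array([ 0.53, -2.84,  0.02]), array([-1.800e-03,  3.000e-04,  4.393e-01]), array([0.5053, 0.0978, 0.1204]))
(array([0.53, 2.16, 0.01]), array([-1.800e-03,  3.000e-04,  4.393e-01]), array([0.5053, 0.0978, 0.0704]))
(array([-1.07,  2.46,  0.01]), array([-1.800e-03,  3.000e-04,  4.393e-01]), array([0.5211, 0.0951, 0.0674]))
```

```bash
python3 -m handwheel '[0,-1.5,0,0,0,0,0,0.3,-2.8,0,0,0,0.12,0,0.5,-2.8,0,0,0,0.24,0,0.5,-2.8,0,0,0,0.36,0,0.5,-2.8,0,0,0,0.44,0,0.5,-2.8,0,0,0,0.44,0,0.5,-2.8,0,0,0,0.44,0]'; python3 - <<'E'
from h import *; from station import manip
s=manip.sense(); p=.44
print(s["q"].round(2))
for tb in [(-.033,.135,.09),(-.033,.135,.055),(-.017,.135,.052)]: print(plan(s,tb,-1,p))
t=manip.snapshot("side");cv2.imwrite("pics/a4.png",cv2.resize(t["frame"][180:300,190:310,::-1],None,fx=5,fy=5))
E
```

```text
t: 8.47
tcp_pos: [0.507, 0.0913, 0.1207]
tool_rot: [-0.205, -0.668, 0.709, -0.088]
force: [-0.1, 0.4, 0.6]
finger_gap: -0.001
[ 0.01  0.55  2.09 -0.83  0.13  2.56]
(array([ 0.87,  1.27, -0.64]), array([-0.0247, -0.0005,  0.0185]), array([0.5053, 0.0978, 0.1054]))
(array([ 2.3 ,  4.46, -0.72]), array([-0.0247, -0.0005,  0.0185]), array([0.5053, 0.0978, 0.0704]))
(array([ 0.97,  5.39, -0.74]), array([-0.0247, -0.0005,  0.0185]), array([0.5211, 0.0951, 0.0674]))
```

View pics/a4.png

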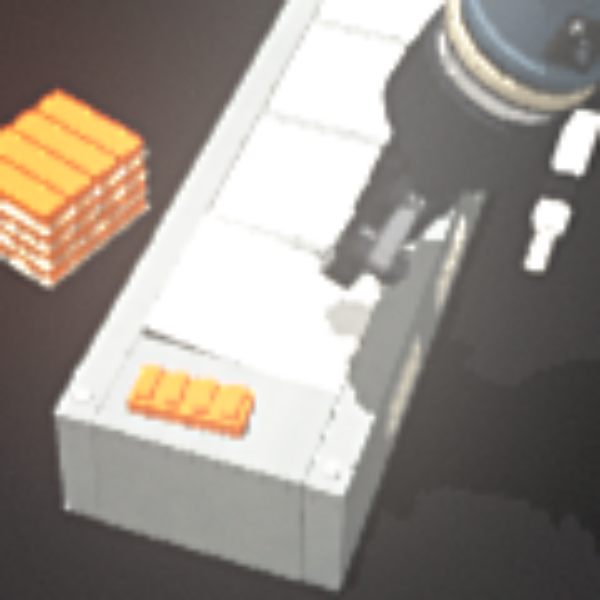

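The pitched tool is above lid4's front part, but joint 5 is down to 0.13 rad, close to its limit. I'll back off to a pitch of 0.25 and work shallower.

```bash
cat >> h.py <<'E'
def cmdst(tip_b,p,ext=.017):
    ty=np.array([np.sin(p),0,-np.cos(p)]); tz=np.array([0,-1,0.]); tx=np.cross(ty,tz)
    Rt=B*R.from_matrix(np.stack([tx,ty,tz],1))
    return dict(tool_rot=Rt.as_quat(),tcp_pos=b2w(*tip_b)-ext*Rt.as_matrix()[:,1])
E
python3 - <<'E'
from h import *
print(plan(cmdst((-.033,.135,.105),.44),(-.033,.135,.105),-1,.25))
E
python3 -m handwheel '[-0.3,0.1,0,0,0,-0.1,0,-0.3,0.1,0,0,0,-0.19,0,-0.3,0.1,0,0,0,-0.19,0,-0.3,0.1,0,0,0,-0.19,0,-0.3,0.1,0,0,0,-0.19,0]'
python3 - <<'E'
from h import *; from station import manip
s=manip.sense(); p=.25
print(s["q"].round(2),s["qd"].round(2))
for tb in [(-.033,.135,.09),(-.033,.135,.060),(-.016,.135,.060)]: print(plan(s,tb,-1,p))
E
```

```text
(array([-0.32,  0.03, -0.  ]), array([ 0.  ,  0.  , -0.19]), array([0.5083, 0.0973, 0.1215]))
t: 8.93
tcp_pos: [0.5137, 0.0909, 0.122]
tool_rot: [-0.143, -0.686, 0.714, -0.021]
force: [1.8, 0.3, -0.3]
finger_gap: 0.001
[-0.01  0.55  1.95 -0.14  0.42  1.86] [ 0.    0.    0.06 -0.2  -0.08  0.21]
(array([ 0.99,  1.35, -0.56]), array([-0.0216, -0.0071,  0.0157]), array([0.5083, 0.0973, 0.1065]))
(array([ 1.68,  4.27, -0.62]), array([-0.0216, -0.0071,  0.0157]), array([0.5083, 0.0973, 0.0765]))
(array([ 0.03,  4.66, -0.64]), array([-0.0216, -0.0071,  0.0157]), array([0.5251, 0.0945, 0.0765]))
```

```bash
python3 -m handwheel '[0.5,0.5,-0.3,-0.02,-0.007,0.015,0,1.0,0.9,-0.6,-0.02,-0.007,0.015,0,1.0,1.3,-0.6,-0.02,-0.007,0.015,0,1.0,1.3,-0.6,-0.02,-0.007,0.015,0,1.0,1.3,-0.6,-0.02,-0.007,0.015,0]'
python3 - <<'E'
from h import *; from station import manip
s=manip.sense(); p=.25
print(s["q"].round(2),s["qd"].round(2))
for tb in [(-.033,.135,.09),(-.033,.135,.060),(-.016,.135,.060)]: print(plan(s,tb,-1,p))
E
```

```text
t: 9.35
tcp_pos: [0.5047, 0.0972, 0.1056]
tool_rot: [-0.143, -0.691, 0.708, -0.029]
force: [0.4, 0.4, -0.7]
finger_gap: 0.003
[-0.    0.58  1.99 -0.13  0.34  1.85] [-0.   -0.01 -0.01  0.01  0.   -0.01]
(array([-0.36,  0.  , -0.06]), array([-0.0052,  0.0022,  0.0047]), array([0.5083, 0.0973, 0.1065]))
(array([ 0.37,  2.91, -0.08]), array([-0.0052,  0.0022,  0.0047]), array([0.5083, 0.0973, 0.0765]))
(array([-1.28,  3.32, -0.08]), array([-0.0052,  0.0022,  0.0047]), array([0.5251, 0.0945, 0.0765]))
```

```bash
python3 -m handwheel '[-0.3,0.4,0,0,0,0,0,-0.2,0.8,0,0,0,0,0,-0.1,1.2,0,0,0,0,0,0,1.5,0,0,0,0,0,0.1,1.8,0,0,0,0,0,0.2,2.1,0,0,0,0,0,0.3,2.5,0,0,0,0,0,0.37,2.9,0,0,0,0,0,0.37,2.9,0,0,0,0,0]'
python3 - <<'E'
from h import *; from station import manip
s=manip.sense(); p=.25
print(s["q"].round(2),s["qd"].round(2))
for tb in [(-.033,.135,.060),(-.016,.135,.060)]: print(plan(s,tb,-1,p))
t=manip.snapshot("side");cv2.imwrite("pics/a5.png",cv2.resize(t["frame"][180:300,190:310,::-1],None,fx=5,fy=5))
E
```

```text
t: 10.1
tcp_pos: [0.508, 0.0963, 0.0762]
tool_rot: [-0.143, -0.691, 0.708, -0.029]
force: [1.9, 0.2, -0.1]
finger_gap: 0.005
[-0.01  0.64  2.   -0.17  0.27  1.88] [-0.   -0.01 -0.    0.01  0.01 -0.01]
(array([-0.02, -0.03, -0.1 ]), array([-0.0051,  0.0017,  0.0052]), array([0.5083, 0.0973, 0.0765]))
(array([-1.67,  0.39, -0.09]), array([-0.0051,  0.0017,  0.0052]), array([0.5251, 0.0945, 0.0765]))
```

View pics/a5.png

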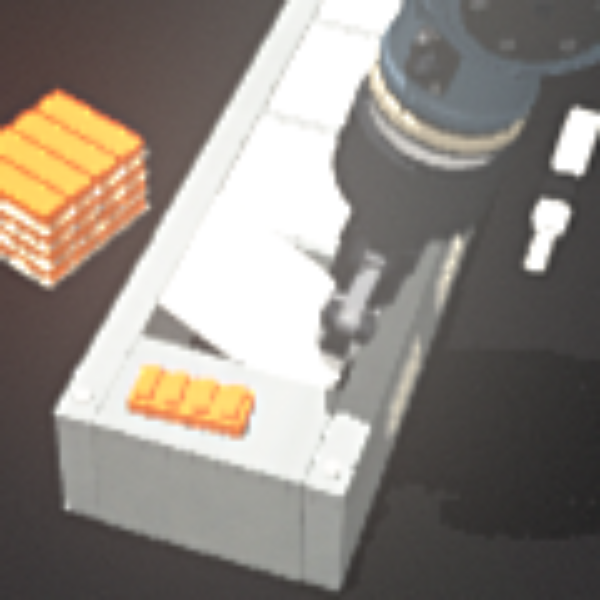

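Lid4 is tilted well, with its back edge raised at (165,310). Now the push forward.

```bash
python3 -m handwheel '[-0.2,0.05,-0.1,0,0,0,0,-0.4,0.1,-0.1,0,0,0,0,-0.6,0.15,-0.1,0,0,0,0,-0.8,0.2,-0.1,0,0,0,0,-1.0,0.25,-0.1,0,0,0,0,-1.2,0.3,-0.1,0,0,0,0,-1.2,0.3,-0.1,0,0,0,0]'
python3 - <<'E'
from h import *; from station import manip
s=manip.sense(); p=.25
print(s["q"].round(2),s["qd"].round(2))
for tb in [(-.016,.135,.060)]: print(plan(s,tb,-1,p))
t=manip.snapshot("side");cv2.imwrite("pics/a6.png",cv2.resize(t["frame"][180:300,190:310,::-1],None,fx=5,fy=5))
E
```

```text
t: 10.73
tcp_pos: [0.5207, 0.0953, 0.0769]
tool_rot: [-0.143, -0.691, 0.708, -0.029]
force: [-2.7, -0.1, 0.7]
finger_gap: -0.0
[-0.01  0.65  1.97 -0.15  0.29  1.87] [-0.   -0.    0.01 -0.01 -0.01  0.  ]
(array([-0.42,  0.15,  0.  ]), array([-0.0051,  0.0016,  0.0045]), array([0.5251, 0.0945, 0.0765]))
```

View pics/a6.png

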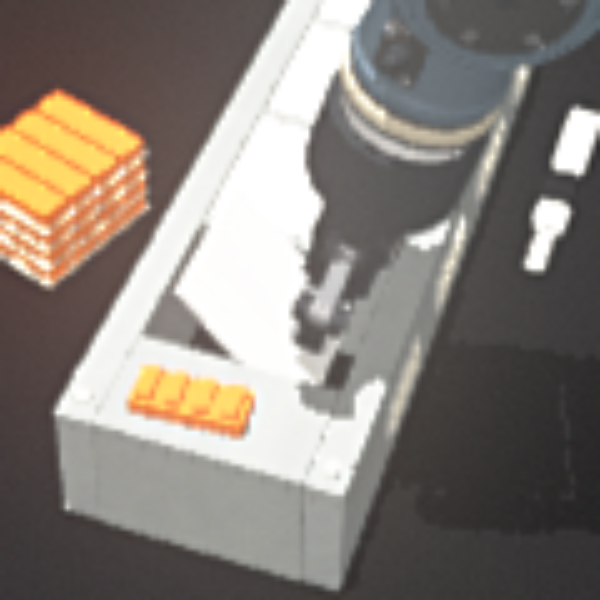

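```bash
python3 -m handwheel '[-0.1,0.05,0,0,0,0,0,-0.2,0.1,0,0,0,0,0,-0.3,0.13,0,0,0,0,0,-0.4,0.15,0,0,0,0,0,-0.4,0.15,0,0,0,0,0]'; 
```

```text
t: 11.2
tcp_pos: [0.5245, 0.0946, 0.0763]
tool_rot: [-0.143, -0.691, 0.708, -0.029]
force: [-3.8, 1.3, -0.4]
finger_gap: 0.0
```

```bash
python3 -m handwheel '[-0.1,0.03,0,0,0,0,0,-0.1,0.03,0,0,0,0,0]'; python3 - <<'E'
from h import *; from station import manip
s=manip.sense(); p=.25
for tb in [(-.015,.135,.060)]: print(plan(s,tb,-1,p))
t=manip.snapshot("side");cv2.imwrite("pics/a7.png",cv2.resize(t["frame"][180:300,190:310,::-1],None,fx=5,fy=5))
E
```

```text
t: 11.37
tcp_pos: [0.5255, 0.0945, 0.0762]
tool_rot: [-0.143, -0.691, 0.708, -0.029]
force: [-4.3, 0.7, -0.2]
finger_gap: -0.002
(array([-0.06, -0.01,  0.01]), array([-0.0051,  0.0017,  0.005 ]), array([0.5261, 0.0943, 0.0765]))
```

View pics/a7.png

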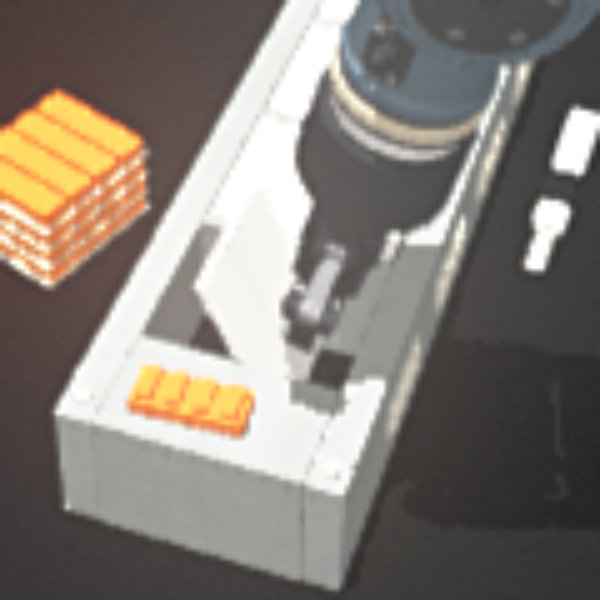

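```bash
python3 -m handwheel '[-0.1,0.03,0,0,0,0,0,-0.1,0.03,0,0,0,0,0]';python3 -m handwheel '[-0.1,0.03,0,0,0,0,0,-0.1,0.03,0,0,0,0,0]'
```

```text
t: 11.58
tcp_pos: [0.5266, 0.0943, 0.0762]
tool_rot: [-0.143, -0.691, 0.708, -0.029]
force: [-5.3, 0.8, -2.2]
finger_gap: -0.002
t: 11.75
tcp_pos: [0.5276, 0.0941, 0.0761]
tool_rot: [-0.143, -0.691, 0.708, -0.029]
force: [-4.9, 0.8, -2.4]
finger_gap: -0.001
```

```bash
python3 -m handwheel '[-0.1,0.03,0,0,0,0,0,-0.1,0.03,0,0,0,0,0]'
```

```text
t: 11.92
tcp_pos: [0.5286, 0.094, 0.076]
tool_rot: [-0.143, -0.691, 0.708, -0.029]
force: [-5.5, 0.3, -2.9]
finger_gap: 0.0
```

```bash
python3 -m handwheel '[-0.1,0.03,0,0,0,0,0,-0.1,0.03,0,0,0,0,0]'
```

```text
t: 12.08
tcp_pos: [0.5293, 0.0938, 0.0759]
tool_rot: [-0.143, -0.691, 0.708, -0.029]
force: [-5.6, 0.5, -2.8]
finger_gap: -0.0
```

```bash
python3 - <<'E'
from h import *; from station import manip
s=manip.sense(); p=.25
for tb in [(-.015,.135,.060)]: print(plan(s,tb,-1,p))
t=manip.snapshot("side");cv2.imwrite("pics/a8.png",cv2.resize(t["frame"][180:300,190:310,::-1],None,fx=5,fy=5))
E
```

```text
(array([ 0.3 , -0.13,  0.  ]), array([-0.0052,  0.0017,  0.0059]), array([0.5261, 0.0943, 0.0765]))
```

View pics/a8.png

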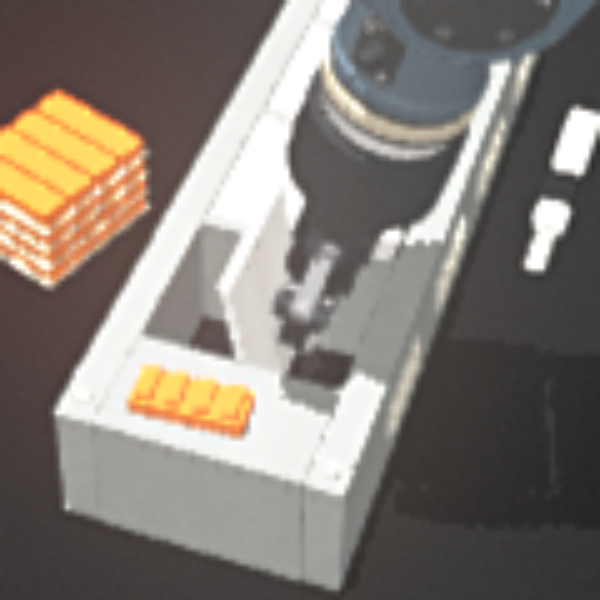

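```bash
python3 -m handwheel '[-0.1,0.03,0,0,0,0,0,-0.1,0.03,0,0,0,0,0]'
```

```text
t: 12.3
tcp_pos: [0.5294, 0.0938, 0.0758]
tool_rot: [-0.142, -0.691, 0.709, -0.028]
force: [-7.3, 2.4, 0.3]
finger_gap: 0.006
```

```bash
python3 -m handwheel '[-0.1,0.03,0,0,0,0,0,-0.1,0.03,0,0,0,0,0]'
```

```text
t: 12.47
tcp_pos: [0.5294, 0.0938, 0.0757]
tool_rot: [-0.141, -0.691, 0.709, -0.027]
force: [-9.2, 2.3, 1.1]
finger_gap: -0.001
```

The lid is at its stop: two further 1 mm commands gave no motion and the force rose to 9 N. I'll back off and retract along the tool axis.

```bash
python3 -m handwheel '[0.4,-0.1,0,0,0,0,0,0.8,-0.2,0,0,0,0,0,1.2,-0.3,0,0,0,0,0,1.2,-0.3,0,0,0,0,0,1.2,-2,0,0,0,0,0,1.2,-5,0,0,0,0,0,1.2,-8,0,0,0,0,0,1.2,-12,0,0,0,0,0,1.2,-12,0,0,0,0,0,1.2,-12,0,0,0,0,0]'
python3 - <<'E'
from h import *; from station import manip
for n in("side","top"):
    t=manip.snapshot(n);np.savez(n+"9.npz",**t);cv2.imwrite(f"pics/{n}9.png",t["frame"][:,:,::-1])
    w=cloud(t)
    # lid4 points: above box
    L=B.inv().apply((w-O).reshape(-1,3))
    m=(abs(L[:,0])<.05)&(abs(L[:,1]-.135)<.045)&(L[:,2]>.085)&(L[:,2]<.14)
    P=L[m]; print(n,m.sum(),P.min(0) if len(P) else 0,P.max(0) if len(P) else 0)
    if len(P)>10: a=np.polyfit(P[:,2],P[:,0],1); print(a,"tilt",np.pi/2-np.arctan(a[0]))
print(manip.sense()["force"],manip.sense()["q"].round(2))
t=dict(np.load("side9.npz"));cv2.imwrite("pics/a9.png",cv2.resize(t["frame"][150:300,180:330,::-1],None,fx=4,fy=4))
E
```

```text
t: 13.3
tcp_pos: [0.4942, 0.1008, 0.1927]
tool_rot: [-0.146, -0.69, 0.708, -0.033]
force: [0.6, -0.5, 0.1]
finger_gap: 0.001
side 258 [-0.00077959  0.09529595  0.08528067] [0.01200961 0.17595077 0.12962668]
[ 0.199099   -0.01735999] tilt 1.3742672677178147
top 185 [-0.04150483  0.09023     0.0853134 ] [0.0454317  0.1793934  0.13436969]
[ 0.18401658 -0.01670979] tilt 1.3888156003514986
[-0.31267136 -0.38397485  0.2527376 ] [ 0.    0.39  1.95 -0.09  0.55  1.81]
```

View pics/a9.png

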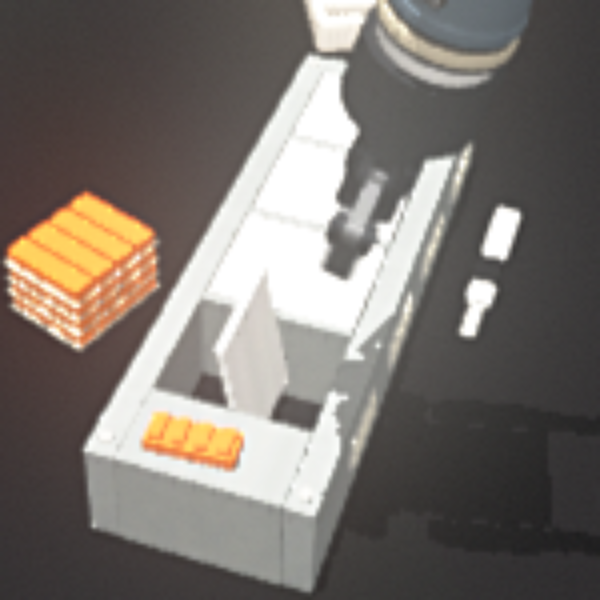

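View pics/top9.png

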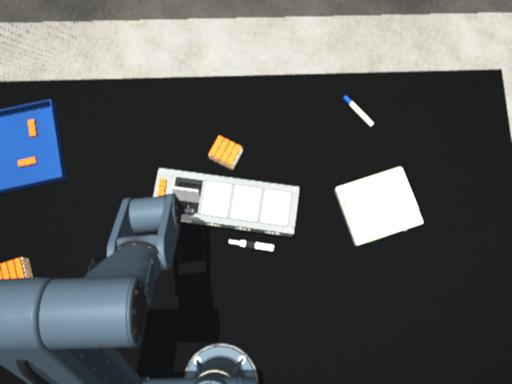

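Lid4 stands upright at (245,350) in the crop, with the tool clear above and in front of it. The clip, pack, knife and scale are at the same pixels as before. I'll check that against the first images and hand in.

```bash
python3 - <<'E'
from h import *; from station import manip
a=dict(np.load("top0.npz"))["frame"].astype(int);b=dict(np.load("top9.npz"))["frame"].astype(int)
c=dict(np.load("side0.npz"))["frame"].astype(int);d=dict(np.load("side9.npz"))["frame"].astype(int)
for n,(x,y,e,f) in dict(pack=(205,130,246,172),knife=(226,234,278,255),scale=(330,160,428,250),lids123=(202,178,300,235)).items(): print(n,(abs(a-b)[y:f,x:e].max(-1)>60).sum())
print("clip side",(abs(c-d)[250:270,210:245].max(-1)>60).sum())
print(manip.sense()["t"],manip.sign_off())
E
```

```text
pack 0
knife 0
scale 0
lids123 2
clip side 10
the job is handed in; nothing more can be done
13.4 None
```

Lid4, at the clip end of the box, was the one that rocked. It now stands open at its stop, and I handed the job in at t = 13.4 s.

- **Finding the lid:** I pressed each lid lightly near its front edge, from lid1 to lid4. Lids 1, 2 and 3 were firm, and I stopped pressing at about 9, 10 and 7 N. Lid4 gave way at about 1.5 N.
- **Opening it:** I pushed lid4's front edge down and back until it stopped moving, with the force at about 9 N. Then I pulled the tool clear.
- **Last checks:** Depth images put lid4's tilt at 1.37 rad (side camera) and 1.39 rad (top camera), against a stop of 1.4. It stayed there once released, and the wrist force was back to about zero.
- **Other objects:** The pack, knife and scale show no change from the first top picture. The patch around the clip in the side picture had 10 changed pixels. The clip looks to be in the same place and I never touched it, so I put this down to the open lid's edge and shadow, but I did not measure it separately.
- **A correction on the way:** My first tool tilt of 0.44 rad brought joint 5 close to its limit, so I reduced it to about 0.25 rad before pushing.

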